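# Seat the slide plate on the microscope stage's pins

### The job

The slide plate has been laid askew on the microscope stage, with its robot-side edge riding up on the two locating pins. Nudge it sideways with the fingertips, without ever lifting it, until both of its holes drop over the pins and it lies flat on the stage, then take the fingers away. Leave the jar, the oil bottle and the slide box where they stand.

Things in the scene. Friction and masses are not known exactly. Their poses are not given: they have to be found in the camera images.
- stage: Microscope stage fixed to the bench; position and yaw (within 0.4 rad) vary. Black flat deck, its top 25 mm above the bench, spanning x -95 to +85, y -155 to +155 mm. Only a fence along y near the far edge and two steel pins rise above it. Origin on the bench under the stage; x away from the robot, y to its left, z up.
- plate: Loose aluminium slide plate, 120 (x) x 200 (y) x 8 mm, 0.36 to 0.56 kg, four glass slides fixed on top (1 mm higher). Origin: centre of the underside; seated, it is 25 mm above the stage's origin, axes parallel. It starts 16 to 34 mm to stage +y and 5 to 18 mm to -x of that, turned up to 0.12 rad, lying on both pin tips and its far bottom edge. Slides with about 1.5 to 4 N.
- hole_left (a point): Centre of the plate's +y hole at its underside (plate x -40, y +50, z 0 mm). Round through hole, 14 mm diameter: 2 mm play all round the pin. Riding on the pins, the underside here is about 6 mm above the deck.
- hole_right (a point): Centre of the plate's -y hole at its underside (plate x -40, y -50, z 0 mm). Same size as the other.
- pin_left (a point): Foot of the +y pin on its axis, at deck height (stage x -40, y +50, z 25 mm). Pin 10 mm diameter, 6 mm tall, the upper 3 mm tapering to a flat tip of 6 mm diameter. hole_left belongs over it.
- pin_right (a point): Foot of the -y pin on its axis, at deck height (stage x -40, y -50, z 25 mm); same shape. hole_right belongs over it.
- fence (a point): Foot of the middle of the fence's robot-side face (stage x +61, y 0, z 25 mm). Straight aluminium bar along y, 290 mm long, 12 mm thick, 10 mm higher than the deck. A plate pushed against it is square, its holes in line with the pins (1 mm past centre); slid along it towards -y it drops over the pins, which then stop it. Seated, the plate's far edge is 1 mm short of it.
- jar: Bystander: loose glass jar, blue cap, 54 mm diameter, 85 mm tall, standing off the stage's right (-y) end. Origin at the centre of its underside.
- oil: Bystander: loose small amber bottle, white cap, 28 mm diameter, 65 mm tall, standing beyond the fence. Origin at the centre of its underside.
- slidebox: Bystander: loose white box of slides, 34 x 90 x 32 mm, beyond the fence. Origin at the centre of its underside.
There are look-alikes about, which are no part of the job. What is meant by the plate is not blue or turquoise, and is the smaller of those in its own colour.

How it is judged:
At the end, for the whole second after the job is handed in: Both holes of the plate are over their pins (centres within 4 mm) and the plate lies flat on the deck (underside at both holes within 1.8 mm of the deck, tilt below 0.02 rad), at rest; jar, oil bottle and slide box are within 15 mm of where they stood (z of each of hole_left, hole_right in the frame of stage below 0.0268 m and horizontal distance between hole_left and pin_left below 0.004 m and horizontal distance between hole_right and pin_right below 0.004 m and angle between plate's own z axis and vertical below 0.02 rad and linear speed of plate below 0.01 m/s and angular speed of plate below 0.05 rad/s and distance of each of jar, oil, slidebox from where it was at the start of the episode below 0.015 m); the robot touches nothing.
It fails at once if the plate is lifted (its underside's centre more than 13 mm above the deck) (z of plate in the frame of stage above 0.038 m).
It fails at once if the plate is tipped up (more than 0.2 rad) (angle between plate's own z axis and vertical above 0.2 rad).
It fails at once if the plate is pushed off the deck (z of plate in the frame of stage below 0.019 m).
It fails at once if the jar, oil bottle or slide box is moved by more than 15 mm (distance of any of jar, oil, slidebox from where it was at the start of the episode above 0.015 m).
It also fails if it takes over 72 s, if anything falls off the work surface, if the arm or the gripper's body presses on something with over 40 N, if the wrist force passes 120 N, or if a joint passes its speed limit or range.

### The arm

A 6-joint arm with a two-finger parallel gripper is mounted at the origin on the work surface. World frame = base frame: x ahead of the robot, y to its left, z up, the work surface at z = 0. Lengths are in m, angles in rad, forces in N, time in s.
With the tool pointing down it reaches from about 0.375 to 0.9 m from the base axis. Payload 3.1 kg.
Tool frame: the origin (TCP) lies between the finger pads; the fingertips stand 8 mm ahead of it and the grasp point (between the pads) lies 11 mm behind it; z points along the fingers, y is the line along which they close (so a half turn about z gives the same grasp; the last joint's range is limited). The gripper opens to 87 mm and grips with 3 to 60 N. Pads are 19 mm wide; open, the fingers measure 117 mm over their backs; the gripper's body (75 mm by 190 mm) begins 51 mm behind the grasp point.
Start: joints at [-1.335, 0.527, 1.433, -0, 1.181, -0.178], TCP at [0.252, -0.572, 0.231] pointing down, gripper open.
Joint ranges: [-3.08, 3.08], [-0.75, 2.2], [0.22, 2.44], [-1.43, 4.57], [0, 2.65], [-2.85, 2.85]. Speed limits (rad/s): [2.79, 2.79, 3.14, 3.14, 3.14, 3.14].

### API

Orientations are given as a unit quaternion [x, y, z, w].
In Python, from rig import robot, vision, job gives the robot as it stands.
- The arm moves only by the shell command python3 -m handwheel 'ROWS' [OPENING] [FORCE]. ROWS is JSON, a list of rows, each a list of 4 numbers: the shift along the tool's x, y, z as a fraction of full scale, then the turn about the tool's z as a fraction of full scale. A call has 1 to 20 rows; each row is the pose to reach, as a shift and turn from the pose commanded when the call began, along the tool's axes at that moment, turning the shorter way round; what a row does not reach only later rows make up. Full scale, the value 1, is 300 mm for a shift and 2 pi rad for a turn. A row lasts 1/12 s, in which the tool goes at most 41.7 mm and 7.16 degrees, less where a joint would pass 70% of its speed; a pose out of reach is approached as far as the arm can. A call with a number of a shift or a turn outside -1 to 1 is refused whole. A call with a gripper value outside its range is refused whole. OPENING is the opening in per cent of the stroke, from 0 (shut) to 100 (fully open), set as the call begins (- or left out, the last holds). The fingers move at their own pace and stop on an object; FORCE is the grip in N (left out, the last holds). Time passes only in rows, so rows that repeat a pose let the fingers close. It gives the time, the measured TCP pose, the force, the opening and the grip force at its end, in the units of the state.
- robot.get_obs(): the state, without advancing time (a new reading comes with each control period).
- vision.camera(name): name is "scene" or "top"; returns a dict with "frame" (480x640x3 uint8, red, green, blue), "K" (3x3 intrinsics, pixels), "cam_to_world" (4x4, takes a point from camera to world coordinates). Camera axes: x right, y down, z forward; pixel columns grow to the right and rows downward; lengths in m; the calibration is good to about 2 mm. A picture is of the moment at which its call begins. There is no depth.
- job.hand_in(): hands the job in; it is judged then, once.
Trained networks look in the newest picture that a camera, given by its name, has taken for a name from the list of things; names that differ only in an ending like _2 or _b are one class to them, and where a whole thing is asked for, a point or a joint stands for the part that bears it (a point fixed in the world has none). Each returns a list of dicts, best first, with "conf" (0 to 1); they miss things now and then, are a little off and sometimes report something else, mostly with a low value. They report only what shows in the picture. A call takes as long as a camera call. They do not tell look-alikes from the thing itself.
- vision.look_for(camera, label): "point" ([row, column] in pixels, amid what is visible of it).
- vision.outline_of(camera, label): "mask" (480x640 bool, what is visible of it) and "point" ([row, column] in pixels, amid what is visible of it).
The state is a dict: "time": time; "q": joint angles; "joint_velocities": joint speeds; "joint_torque": joint torques, N m; "position": TCP position; "tool_rot": TCP orientation; "ft_force": force on the tool from outside, world axes, zero at the start; "moment": the same for the moment, N m; "grip_width": finger opening in m; "grip_force": force on a finger pad.
Only numpy, scipy, OpenCV 4.12 (cv2) and the standard library are available. Lean on these libraries where they do the work, as an engineer would, in place of code of your own. Each camera call takes 0.05 s, during which the arm holds its last target. There are 200 camera calls.

## Working session

There is one attempt and no reset: what is moved stays moved. The work goes in short steps, Python scripts to look and compute and a shell command to move; the robot and the scene stay as the last step left them, time stands still between calls to the robot, and variables do not carry over. Pictures are saved under pics/ and viewed, at most 10 in all, crops included, and the job is handed in when it is done.

```bash
ls; mkdir -p pics; cat > h.py <<'E'
import numpy as np, cv2
from rig import robot, vision, job
def shot(n,name=None):
    c=vision.camera(n)
    if name: cv2.imwrite('pics/'+name,c['frame'][:,:,::-1])
    return c
def ray(c,r,col,z):
    T=c['cam_to_world'];d=T[:3,:3]@np.linalg.inv(c['K'])@[col,r,1];o=T[:3,3]
    return o+d*(z-o[2])/d[2]
def proj(c,p):
    T=c['cam_to_world'];q=c['K']@(T[:3,:3].T@(np.array(p)-T[:3,3]));return q[1]/q[2],q[0]/q[2]
E
python3 - <<'E'
from h import *
for n in ['scene','top']:
    c=shot(n,n+'1.png')
    print(n,c['cam_to_world'][:3,3].round(3))
    for l in ['stage','plate','hole_left','pin_left','fence','jar','oil','slidebox']:
        print(l,[(np.round(d['point']).tolist(),round(d['conf'],2),ray(c,*d['point'],.03).round(3)[:2].tolist()) for d in vision.look_for(n,l)][:4])
o=robot.get_obs();print(o['position'],o['tool_rot'],o['ft_force'])
E
```

```text
pics
scene [ 0.987 -0.808  0.792]
stage [([258.0, 359.0], 0.74, [0.569, -0.016])]
plate [([228.0, 376.0], 0.93, [0.55, 0.088]), ([389.0, 397.0], 0.87, [0.773, -0.25]), ([273.0, 173.0], 0.63, [0.302, -0.246]), ([156.0, 292.0], 0.61, [0.243, 0.224])]
hole_left [([154.0, 293.0], 0.77, [0.242, 0.23]), ([228.0, 372.0], 0.65, [0.543, 0.081]), ([387.0, 393.0], 0.59, [0.767, -0.249]), ([272.0, 174.0], 0.58, [0.302, -0.243])]
pin_left [([255.0, 354.0], 0.96, [0.555, -0.012]), ([230.0, 372.0], 0.39, [0.545, 0.076])]
fence [([260.0, 359.0], 0.82, [0.573, -0.02])]
jar []
oil [([283.0, 408.0], 0.82, [0.679, -0.025])]
slidebox [([237.0, 461.0], 0.85, [0.706, 0.157])]
top [0.418 0.002 0.88 ]
stage [([214.0, 322.0], 0.76, [0.539, -0.004])]
plate [([208.0, 270.0], 0.98, [0.551, 0.096]), ([108.0, 428.0], 0.93, [0.75, -0.214]), ([352.0, 437.0], 0.63, [0.275, -0.221]), ([384.0, 181.0], 0.58, [0.217, 0.261])]
hole_left [([207.0, 271.0], 0.89, [0.553, 0.096]), ([109.0, 427.0], 0.89, [0.748, -0.212]), ([354.0, 434.0], 0.89, [0.273, -0.216]), ([384.0, 183.0], 0.69, [0.218, 0.258])]
pin_left [([212.0, 319.0], 0.77, [0.543, 0.001])]
fence [([214.0, 323.0], 0.97, [0.54, -0.006])]
jar [([229.0, 408.0], 0.64, [0.51, -0.17])]
oil []
slidebox [([131.0, 235.0], 0.95, [0.704, 0.168]), ([211.0, 324.0], 0.31, [0.545, -0.008])]
[ 0.25191648 -0.57195585  0.2305721 ] [9.78568453e-01 2.05921789e-01 4.30888086e-06 1.31422641e-05] [-0.30925098 -0.0343977   0.38133188]
```

View pics/top1.png

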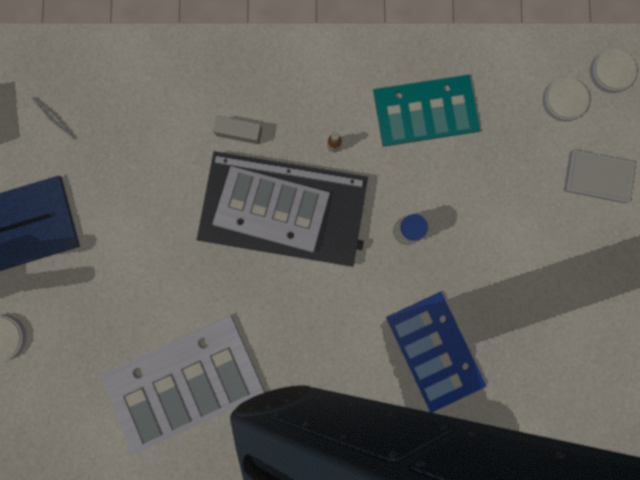

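View pics/scene1.png

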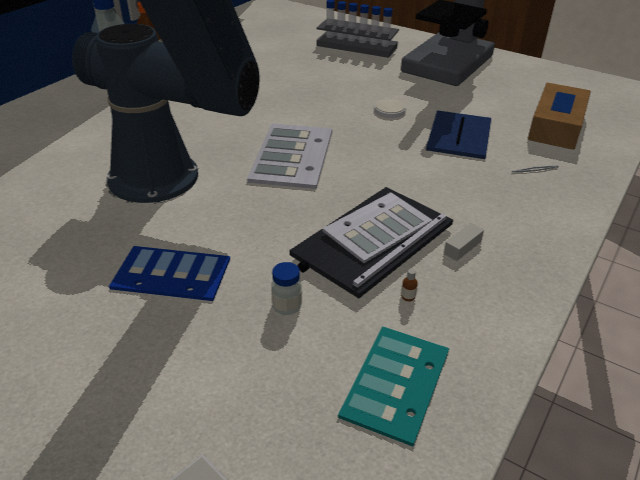

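The candidates in the top view are silver on the stage (208,270), large silver (384,181), dark blue (352,437) and turquoise (108,428). The plate meant is the one at (208,270): it is silver and smaller than the other silver one. It also lies on the stage. I'll confirm this in an enlarged crop.

```bash
python3 - <<'E'
from h import *
c=shot('top')
f=c['frame'][140:280,190:390,::-1]
cv2.imwrite('pics/crop1.png',cv2.resize(f,None,fx=4,fy=4,interpolation=cv2.INTER_CUBIC))
for l in ['plate','stage']:
    m=vision.outline_of('top',l)[0]['mask'].astype(np.uint8)
    k=cv2.findContours(m,cv2.RETR_EXTERNAL,cv2.CHAIN_APPROX_NONE)[0]
    k=max(k,key=cv2.contourArea); b=cv2.boxPoints(cv2.minAreaRect(k))
    z=.037 if l=='plate' else .025
    w=np.array([ray(c,y,x,z)[:2] for x,y in b]); print(l,b.round(1).tolist(),w.round(4).tolist(),w.mean(0).round(4),np.linalg.norm(w[0]-w[1]).round(4),np.linalg.norm(w[1]-w[2]).round(4))
E
```

```text
plate [[372.20001220703125, 88.0], [470.8999938964844, 72.9000015258789], [479.70001220703125, 130.8000030517578], [381.0, 145.89999389648438]] [[0.7883, -0.1034], [0.8186, -0.2987], [0.7014, -0.3124], [0.6717, -0.1192]] [ 0.745  -0.2084] 0.1977 0.118
stage [[195.5, 239.89999389648438], [210.60000610351562, 149.10000610351562], [373.79998779296875, 176.3000030517578], [358.6000061035156, 267.1000061035156]] [[0.4894, 0.2417], [0.6693, 0.2157], [0.6143, -0.1059], [0.4362, -0.0745]] [0.5523 0.0692] 0.1818 0.3262
```

View pics/crop1.png

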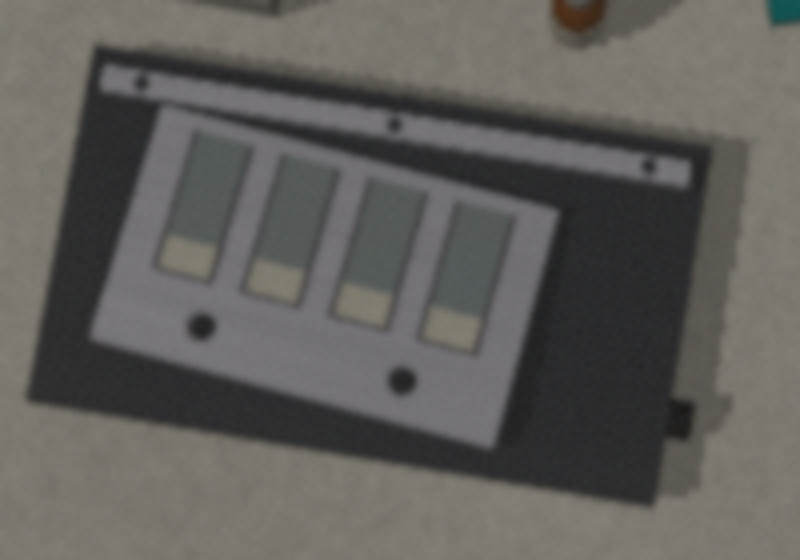

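This is the plate: silver with four slides and holes, with no match elsewhere on the stage. From the crop, the plate's top corners are at (163,107), (558,208), (493,447) and (90,341). The deck corners are at (95,45), (708,147), (655,505) and (28,400).

```bash
cat >> h.py <<'E'
def fit(L,W):
    L=np.array(L);W=np.array(W);lc,wc=L.mean(0),W.mean(0)
    a,b=L-lc,W-wc;th=np.arctan2((a[:,0]*b[:,1]-a[:,1]*b[:,0]).sum(),(a*b).sum())
    R=np.array([[np.cos(th),-np.sin(th)],[np.sin(th),np.cos(th)]]);t=wc-R@lc
    return R,t,th,np.linalg.norm(W-(L@R.T+t),axis=1)
def goto(w,yaw=None):
    "print tool-axis fractions from present pose to world xyz w"
    o=robot.get_obs();from scipy.spatial.transform import Rotation as Ro
    R=Ro.from_quat(o['tool_rot']).as_matrix();y0=np.arctan2(R[1,0],R[0,0])
    d=R.T@(np.array(w)-o['position'])/.3
    print('rows',d.round(4).tolist(),None if yaw is None else round((y0-yaw)/2/np.pi,4),'t',o['time'])
E
python3 - <<'E'
from h import *
c=shot('top')
px=lambda P,z:[ray(c,(y+.5)/4-.5+140,(x+.5)/4-.5+190,zz)[:2] for (x,y),zz in zip(P,z)]
R,t,th,e=fit([(.085,.155),(.085,-.155),(-.095,-.155),(-.095,.155)],px([(95,45),(708,147),(655,505),(28,400)],[.025]*4))
print('stage',t.round(4),th.round(4),e.round(4))
Rp,tp,tt,e=fit([(.06,.1),(.06,-.1),(-.06,-.1),(-.06,.1),(-.04,.05),(-.04,-.05)],px([(163,107),(558,208),(493,447),(90,341),(201,326),(402,380)],[.033,.033,.040,.040,.039,.039]))
print('plate in stage',(R.T@(tp-t)).round(4),(tt-th).round(4),e.round(4))
np.savez('st.npz',t=t,th=th)
S=lambda x,y:R@[x,y]+t
for p in [(-.1,.025),(-.085,.02)]: print(p,S(*p).round(4))
goto([*S(-.115,.02),.10],th); goto([*S(-.115,.02),.037],th)
for l in ['jar','oil','slidebox']:
    d=vision.look_for('top',l)
    if d: print(l,(R.T@(ray(c,*d[0]['point'],.06)[:2]-t)).round(3))
E
```

```text
stage [0.5571 0.0726] -0.1662 [0.0014 0.0028 0.0009 0.0019]
plate in stage [-0.011   0.0204] -0.0945 [0.0013 0.0006 0.0004 0.0005 0.0006 0.0007]
(-0.1, 0.025) [0.4626 0.1138]
(-0.085, 0.02) [0.4765 0.1064]
rows [1.5129, -1.8224, 0.4352] 0.0925 t 1.1
rows [1.5129, -1.8224, 0.6452] 0.0925 t 1.1
jar [-0.008 -0.236]
oil [ 0.13  -0.077]
slidebox [0.121 0.107]
```

```bash
python3 -m handwheel '[[0.76,-0.91,0,0.046],[0.76,-0.91,0,0.046],[0.76,-0.91,0,0.046],[0.76,-0.91,0,0.046],[0.76,-0.91,0,0.046],[0.76,-0.91,0,0.046],[0.76,-0.91,0,0.046],[0.76,-0.91,0,0.046],[0.76,-0.91,0,0.046],[0.76,-0.91,0,0.046],[0.76,-0.91,0,0.046],[0.76,-0.91,0,0.046]]' 100
python3 - <<'E'
from h import *
s=np.load('st.npz');t=s['t'];th=float(s['th']);R=np.array([[np.cos(th),-np.sin(th)],[np.sin(th),np.cos(th)]])
goto([*(R@[-.115,.02]+t),.10],th)
E
```

```text
time: 2.25
position: [0.3511, -0.2314, 0.2309]
tool_rot: [0.998, 0.063, 0.0, 0.001]
ft_force: [0.6, -0.0, 1.3]
grip_width: 0.0868
grip_force: 0.0
rows [0.4603, -1.0939, 0.4347] 0.0465 t 2.25
```

```bash
python3 -m handwheel '[[0.42,-1.0,0.3,0.0465],[0.42,-1.0,0.3,0.0465],[0.42,-1.0,0.3,0.0465],[0.42,-1.0,0.3,0.0465],[0.42,-1.0,0.3,0.0465],[0.42,-1.0,0.3,0.0465],[0.42,-1.0,0.3,0.0465],[0.42,-1.0,0.3,0.0465],[0.42,-1.0,0.3,0.0465],[0.42,-1.0,0.3,0.0465],[0.42,-1.0,0.3,0.0465]]'
cat >> h.py <<'E'
s=np.load('st.npz');t=s['t'];th=float(s['th']);R=np.array([[np.cos(th),-np.sin(th)],[np.sin(th),np.cos(th)]])
def S(x,y,z): return [*(R@[x,y]+t),z]
def where():
    o=robot.get_obs();print('stage xy',(R.T@(o['position'][:2]-t)).round(4),o['position'][2].round(4),'F stage',(R.T@o['ft_force'][:2]).round(2),o['ft_force'][2].round(2),'t',o['time'])
E
python3 - <<'E'
from h import *
where();goto(S(-.115,.02,.10),th);goto(S(-.115,.02,.0365),th)
E
```

```text
time: 3.17
position: [0.4389, 0.0827, 0.1401]
tool_rot: [0.997, -0.083, -0.0, 0.0]
ft_force: [-0.1, -0.4, 0.2]
grip_width: 0.0868
grip_force: 0.0
stage xy [-0.1182 -0.0096] 0.1401 F stage [-0.04 -0.44] 0.2 t 3.1667
rows [0.0106, -0.0987, 0.1336] 0.0001 t 3.1667
rows [0.0106, -0.0988, 0.3453] 0.0001 t 3.1667
```

```bash
python3 -m handwheel '[[0.0106,-0.0988,0.13,0],[0.0106,-0.0988,0.2,0],[0.0106,-0.0988,0.3,0],[0.0106,-0.0988,0.345,0],[0.0106,-0.0988,0.345,0],[0.0106,-0.0988,0.345,0]]'
python3 - <<'E'
from h import *
where()
c=shot('scene','s2.png');cv2.imwrite('pics/s2c.png',cv2.resize(c['frame'][120:330,250:490,::-1],None,fx=2.8,fy=2.8,interpolation=cv2.INTER_CUBIC))
E
```

```text
time: 3.67
position: [0.4463, 0.1101, 0.0368]
tool_rot: [0.996, -0.085, -0.001, 0.0]
ft_force: [-0.6, -0.8, 0.3]
grip_width: 0.0871
grip_force: 0.0
stage xy [-0.1154  0.0187] 0.0368 F stage [-0.51 -0.85] 0.33 t 3.6667
```

View pics/s2c.png

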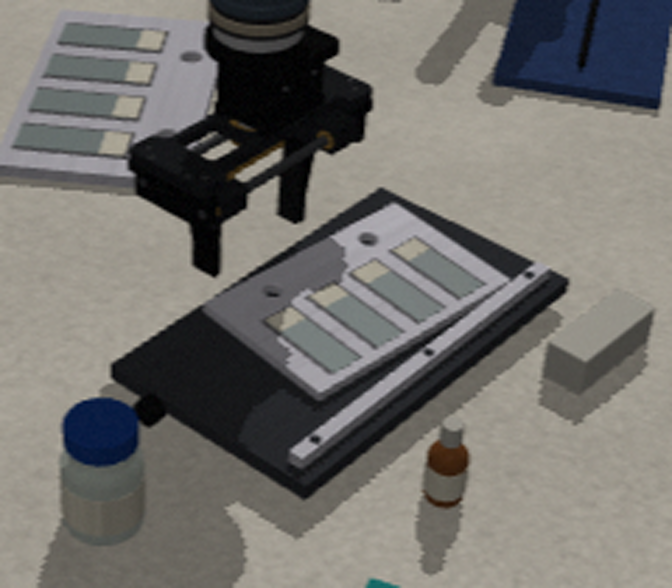

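The fingers stand just short of the near edge, at about (207,270) and (292,215) in the crop. The plate is askew, with its far-left corner by the fence. Next I push it in +x to square it.

```bash
python3 -m handwheel '[[0.03,0,0,0],[0.05,0,0,0],[0.06,0,0,0],[0.07,0,0,0],[0.08,0,0,0],[0.09,0,0,0],[0.1,0,0,0],[0.11,0,0,0],[0.12,0,0,0],[0.13,0,0,0],[0.135,0,0,0],[0.14,0,0,0]]'
python3 -c "
from h import *
where()"
```

```text
time: 4.72
position: [0.4866, 0.1048, 0.0367]
tool_rot: [0.997, -0.083, -0.001, 0.0]
ft_force: [-3.0, -1.8, -1.6]
grip_width: 0.0871
grip_force: 1.8
stage xy [-0.0748  0.0201] 0.0367 F stage [-2.63 -2.31] -1.64 t 4.7167
```

```bash
python3 -m handwheel '[[0.004,0,0,0],[0.008,0,0,0],[0.01,0,0,0],[0.012,0,0,0]]'
python3 -c "
from h import *
where()"
```

```text
time: 5.05
position: [0.4913, 0.1043, 0.037]
tool_rot: [0.997, -0.083, 0.0, -0.0]
ft_force: [-3.6, 0.4, -1.0]
grip_width: 0.087
grip_force: 1.3
stage xy [-0.0701  0.0204] 0.037 F stage [-3.6  -0.16] -1.02 t 5.05
```

```bash
python3 -m handwheel '[[0.003,0,0,0],[0.006,0,0,0],[0.006,0,0,0]]'
python3 -c "
from h import *
where()"
```

```text
time: 5.3
position: [0.4926, 0.1041, 0.037]
tool_rot: [0.997, -0.083, -0.0, -0.0]
ft_force: [-3.9, -2.1, -0.0]
grip_width: 0.0871
grip_force: 1.6
stage xy [-0.0688  0.0205] 0.037 F stage [-3.51 -2.72] -0.04 t 5.3
```

```bash
python3 -m handwheel '[[0.004,0,0,0],[0.008,0,0,0],[0.008,0,0,0]]'
python3 - <<'E'
from h import *
where()
shot('scene')
c=shot('scene');cv2.imwrite('pics/s3c.png',cv2.resize(c['frame'][120:330,250:490,::-1],None,fx=2.8,fy=2.8,interpolation=cv2.INTER_CUBIC))
E
```

```text
time: 5.55
position: [0.4927, 0.104, 0.0369]
tool_rot: [0.997, -0.083, -0.003, -0.0]
ft_force: [-6.7, -0.1, 1.9]
grip_width: 0.087
grip_force: 3.2
stage xy [-0.0686  0.0204] 0.0369 F stage [-6.58 -1.16] 1.88 t 5.55
```

View pics/s3c.png

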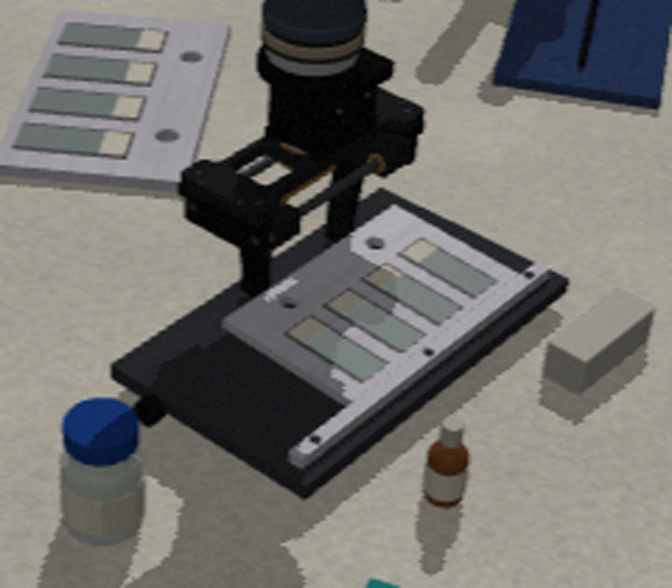

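The plate is now square against the fence, at the expected x. Next I retract, turn a quarter turn and go to the left edge.

```bash
python3 -m handwheel '[[-0.06,0,0,0],[-0.06,0,-0.1,0],[-0.06,-0.1,-0.2,0.02],[-0.06,-0.22,-0.2,0.04],[-0.06,-0.34,-0.2,0.06],[0.0,-0.45,-0.2,0.08],[0.1,-0.45,-0.2,0.1],[0.2,-0.45,-0.2,0.12],[0.2,-0.45,-0.2,0.14],[0.2,-0.45,-0.2,0.16],[0.2,-0.45,-0.2,0.18],[0.2,-0.45,-0.2,0.2],[0.2,-0.45,-0.2,0.22],[0.2,-0.45,-0.2,0.24],[0.2,-0.45,-0.2,0.25],[0.2,-0.45,-0.2,0.25],[0.2,-0.45,-0.2,0.25]]' 80
python3 - <<'E'
from h import *
where();goto(S(-.007,.152,.0365),th-np.pi/2)
c=shot('top');cv2.imwrite('pics/t4.png',cv2.resize(c['frame'][140:280,190:390,::-1],None,fx=4,fy=4,interpolation=cv2.INTER_CUBIC))
E
```

```text
time: 7.07
position: [0.5609, 0.1872, 0.0736]
tool_rot: [0.707, -0.697, -0.047, -0.111]
ft_force: [0.6, -0.1, 0.3]
grip_width: 0.0697
grip_force: 0.0
stage xy [-0.0151  0.1137] 0.0736 F stage [0.63 0.02] 0.31 t 7.0667
rows [-0.0898, -0.0367, 0.1513] 0.0305 t 7.0667
```

View pics/t4.png

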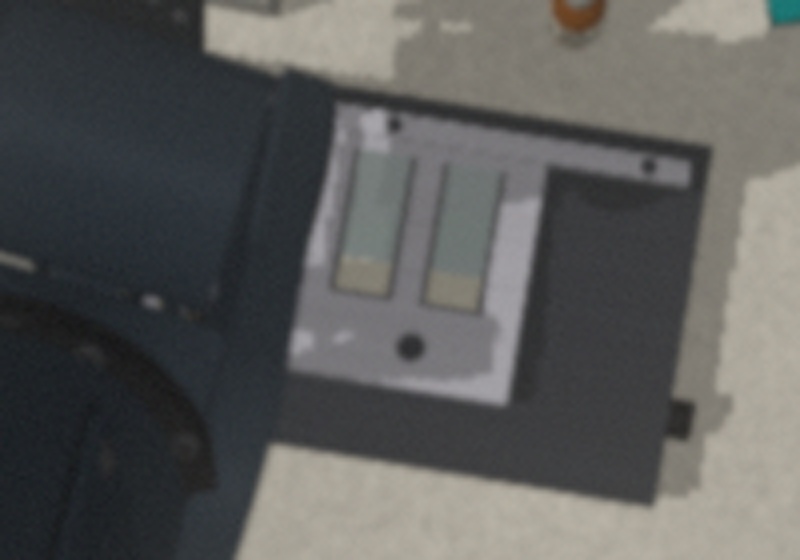

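The plate lies square along the fence, with its right hole at (410,346). The tool isn't vertical, though, so I'll check the joints.

```bash
python3 - <<'E'
from h import *
o=robot.get_obs();print(o['q'].round(3),o['joint_velocities'].round(3),o['ft_force'])
c=shot('top');px=lambda x,y,z:R.T@(ray(c,(y+.5)/4-.5+140,(x+.5)/4-.5+190,z)[:2]-t)
print('hole r',px(410,346,.039).round(4),'FR',px(547,165,.033).round(4),'NR',px(508,406,.040).round(4))
from scipy.spatial.transform import Rotation as Ro
o=robot.get_obs();print(Ro.from_quat(o['tool_rot']).as_matrix().round(2))
E
```

```text
[0.018 0.675 1.759 0.374 0.65  2.854] [ 0.017  0.003 -0.023 -0.059  0.081  0.001] [-1.96080586  0.10193079  0.08028441]
hole r [-0.0388 -0.026 ] FR [ 0.06   -0.0763] NR [-0.0596 -0.077 ]
[[ 0.03 -1.    0.08]
 [-0.97 -0.01  0.22]
 [-0.22 -0.09 -0.97]]
```

The last joint is at its limit, so I'll turn the other way instead, raised a little.

```bash
python3 -m handwheel '[[0,0,-0.1,-0.02],[0,0,-0.1,-0.04],[0,0,-0.1,-0.06],[0,0,-0.1,-0.08],[0,0,-0.1,-0.1],[0,0,-0.1,-0.12],[0,0,-0.1,-0.14],[0,0,-0.1,-0.16],[0,0,-0.1,-0.18],[0,0,-0.1,-0.2],[0,0,-0.1,-0.22],[0,0,-0.1,-0.25],[0,0,-0.1,-0.25],[0,0,-0.1,-0.25]]'
python3 -m handwheel '[[0,0,0,-0.25],[0,0,0,-0.25],[0,0,0,-0.25],[0,0,0,-0.25],[0,0,0,-0.25],[0,0,0,-0.25],[0,0,0,-0.25],[0,0,0,-0.25],[0,0,0,-0.25],[0,0,0,-0.25],[0,0,0,-0.25],[0,0,0,-0.25],[0,0,0,-0.25],[0,0,0,-0.25],[0,0,0,-0.25]]'
python3 - <<'E'
from h import *
print(robot.get_obs()['q'].round(3));where();goto(S(-.007,.15,.0365),th+np.pi/2)
E
```

```text
time: 8.33
position: [0.5581, 0.1813, 0.1029]
tool_rot: [0.993, 0.01, 0.044, -0.112]
ft_force: [-0.8, -1.1, 0.0]
grip_width: 0.0695
grip_force: 0.0
time: 9.58
position: [0.557, 0.1812, 0.1025]
tool_rot: [0.697, 0.707, 0.11, -0.049]
ft_force: [0.2, 0.0, 0.5]
grip_width: 0.0697
grip_force: 0.0
[ 0.007  0.622  1.751  0.347  0.711 -0.265]
stage xy [-0.0181  0.1071] 0.1025 F stage [0.14 0.06] 0.53 t 9.5833
rows [0.0813, 0.0413, 0.2487] 0.0304 t 9.5833
```

The tilt (about 13°) has stuck, with the tips leaning to stage +y. For pushing in -y this only adds a mild downward push, so I can use it. I'll work out the geometry.

```bash
cat >> h.py <<'E'
from scipy.spatial.transform import Rotation as Ro
def tips(p,M,w):
    for s in (1,-1):
        q=p+M@np.array([0,s*w/2,.008]);print('tip inner',(R.T@(q[:2]-t)).round(4),q[2].round(4))
def toolS():
    o=robot.get_obs();M=Ro.from_quat(o['tool_rot']).as_matrix();Rs=np.eye(3);Rs[:2,:2]=R.T
    return o,M,Rs@M
E
python3 - <<'E'
from h import *
o,M,A=toolS();print(A.round(3))
# phi with (A@[-s,c,0])[1]=0
phi=np.arctan2(A[1,1],A[1,0]);phi=(phi+np.pi/2)%np.pi-np.pi/2
M2=M@Ro.from_euler('z',phi).as_matrix();A2=A@Ro.from_euler('z',phi).as_matrix();print('turn',phi/2/np.pi);print(A2.round(3))
tgt=np.array(S(-.010,.160,.0385));tips(tgt,M2,.07)
print('rows',(M.T@(tgt-o['position'])/.3).round(4)); up=tgt+[0,0,.06];print('via',(M.T@(up-o['position'])/.3).round(4))
E
```

```text
[[-0.185  0.982  0.046]
 [ 0.957  0.169  0.234]
 [ 0.222  0.087 -0.971]]
turn 0.02787722086085285
[[-0.011  0.999  0.046]
 [ 0.972  0.     0.234]
 [ 0.233  0.047 -0.971]]
tip inner [0.0253 0.1619] 0.0324
tip inner [-0.0446  0.1619] 0.0291
rows [0.1165 0.0377 0.2495]
via [0.1608 0.0551 0.0553]
```

```bash
python3 -m handwheel '[[0.08,0.03,0.03,0.014],[0.161,0.055,0.055,0.0279],[0.161,0.055,0.055,0.0279],[0.14,0.046,0.15,0.0279],[0.1165,0.0377,0.22,0.0279],[0.1165,0.0377,0.2495,0.0279],[0.1165,0.0377,0.2495,0.0279],[0.1165,0.0377,0.2495,0.0279]]'
python3 - <<'E'
from h import *
where();o,M,A=toolS();print(A.round(3));tips(o['position'],M,o['grip_width'])
Rs=np.eye(3);Rs[:2,:2]=R.T
print('per -10mm stage y rows',(A.T@[0,-.01,0]/.3).round(4))
E
```

```text
time: 10.25
position: [0.5724, 0.2316, 0.038]
tool_rot: [0.756, 0.644, 0.104, -0.059]
ft_force: [0.3, -0.4, 0.1]
grip_width: 0.0694
grip_force: 0.0
stage xy [-0.0112  0.1594] 0.038 F stage [ 0.32 -0.36] 0.06 t 10.25
[[-0.012  0.999  0.043]
 [ 0.972  0.001  0.233]
 [ 0.233  0.045 -0.971]]
tip inner [0.0238 0.1613] 0.0317
tip inner [-0.0455  0.1612] 0.0286
per -10mm stage y rows [-0.0324 -0.     -0.0078]
```

```bash
python3 -m handwheel '[[-0.032,0,-0.0078,0],[-0.065,0,-0.0156,0],[-0.08,0,-0.0192,0],[-0.09,0,-0.0216,0],[-0.1,0,-0.024,0],[-0.11,0,-0.0264,0],[-0.12,0,-0.0288,0],[-0.13,0,-0.0312,0],[-0.14,0,-0.0336,0],[-0.14,0,-0.0336,0]]'
python3 -c "
from h import *
where()"
```

```text
time: 11.08
position: [0.5647, 0.1892, 0.0379]
tool_rot: [0.755, 0.644, 0.104, -0.059]
ft_force: [-0.4, 2.9, -0.3]
grip_width: 0.0695
grip_force: 1.1
stage xy [-0.0118  0.1162] 0.0379 F stage [-0.83  2.79] -0.3 t 11.0833
```

```bash
python3 -m handwheel '[[-0.007,0,-0.0017,0],[-0.013,0,-0.0031,0],[-0.017,0,-0.0041,0],[-0.017,0,-0.0041,0]]'
python3 -c "
from h import *
where()"
```

```text
time: 11.42
position: [0.5648, 0.1838, 0.038]
tool_rot: [0.755, 0.644, 0.104, -0.058]
ft_force: [-0.1, 1.8, -0.5]
grip_width: 0.0698
grip_force: 0.7
stage xy [-0.0108  0.1109] 0.038 F stage [-0.41  1.72] -0.5 t 11.4167
```

```bash
python3 -m handwheel '[[-0.005,0,-0.0012,0],[-0.01,0,-0.0024,0],[-0.01,0,-0.0024,0]]'
python3 -c "
from h import *
where()"
```

```text
time: 11.67
position: [0.5641, 0.1811, 0.038]
tool_rot: [0.755, 0.644, 0.104, -0.059]
ft_force: [0.3, 3.2, -0.9]
grip_width: 0.0695
grip_force: 1.5
stage xy [-0.011   0.1082] 0.038 F stage [-0.19  3.23] -0.93 t 11.6667
```

```bash
python3 -m handwheel '[[-0.005,0,-0.0012,0],[-0.005,0,-0.0012,0]]'
python3 - <<'E'
from h import *
where()
shot('scene')
c=shot('scene');cv2.imwrite('pics/s5.png',cv2.resize(c['frame'][150:300,280:480,::-1],None,fx=4,fy=4,interpolation=cv2.INTER_CUBIC))
E
```

```text
time: 11.83
position: [0.5642, 0.1806, 0.0381]
tool_rot: [0.756, 0.644, 0.105, -0.059]
ft_force: [3.3, 7.5, -2.5]
grip_width: 0.0694
grip_force: 3.5
stage xy [-0.0108  0.1077] 0.0381 F stage [2.  7.9] -2.48 t 11.8333
```

View pics/s5.png

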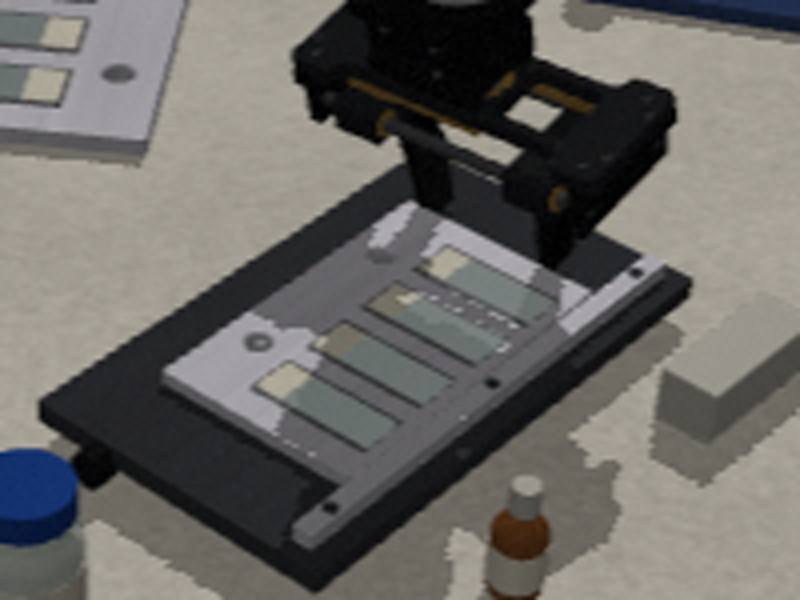

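A light pin tip shows in the right hole (258,342), the plate appears flat, and the push force has risen to 8 N, so the pins are stopping it. Now I retreat and check.

```bash
python3 -m handwheel '[[0.03,0,0.0072,0],[0.08,0,0.019,0],[0.13,0,0.031,0],[0.15,0.005,-0.07,0],[0.19,0.01,-0.2,0],[0.21,0.015,-0.3,0],[0.21,0.015,-0.3,0],[0.21,0.015,-0.3,0],[0.21,0.015,-0.3,0]]'
python3 - <<'E'
from h import *
where()
c=shot('scene');a=cv2.resize(c['frame'][185:280,300:450,::-1],None,fx=4,fy=4,interpolation=cv2.INTER_CUBIC)
# expected outlines of seated plate top: green = seated (z .033), red = hole centres at pin axes
for x,y in [(-.06,-.1),(-.06,.1),(.06,-.1),(.06,.1)]:
    r,k=proj(c,S(x,y,.033));cv2.circle(a,(int((k-300+.5)*4),int((r-185+.5)*4)),3,(0,255,0),1)
cv2.imwrite('pics/s6.png',a)
b=shot('top');np.save('top6.npy',b['frame'])
E
```

```text
time: 12.68
position: [0.5695, 0.2191, 0.1401]
tool_rot: [0.755, 0.644, 0.104, -0.059]
ft_force: [0.0, 0.7, 0.1]
grip_width: 0.07
grip_force: 0.0
stage xy [-0.012   0.1465] 0.1401 F stage [-0.09  0.69] 0.06 t 12.6833
```

View pics/s6.png

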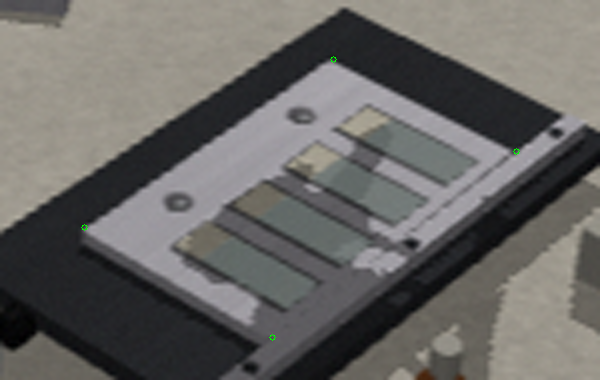

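Both holes at (178,202) and (301,115) show a pin inside. The plate's corners lie on the predicted seated corners, the plate is flat, and the fingers are clear.

```bash
python3 -c "
from h import *
print(job.hand_in())"
```

```text
the job is handed in; nothing more can be done
None
```

I handed the job in at about 13 s of the 72 s: in the last picture the plate is seated flat with both holes over their pins, the fingers are clear and the bystanders were never approached; the hand-in gave no verdict, and on the way I ran the last joint briefly to its range limit (2.854 against 2.85), which could count against it.

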